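# Move the sensor cartridge from the parking dock to the test manifold

## Task

The steel sensor cartridge is locked down in the push-push socket of the grey parking dock: press it once to release it so that it pops up, then lift it out, set it upright in the empty socket of the bare-metal test manifold and press it until it locks and stays down. Leave the parking dock's empty carrier up, never load either block with more than 20 N (each latch's rubber stop is felt well before that), and leave the other things on the bench where they are.

Things in the scene. Friction and masses are not known exactly. Their poses are not given: they have to be found in the camera images.
- cartridge_mid (a point): centre (half-way up) of the cartridge: upright steel cylinder, 36 diameter, 64 tall, flat top, foot chamfered 3 mm, 0.15 to 0.24 kg, z axis up. It stands loose on the carrier in the socket and rides up and down with it: its top is 38 mm above the block's top face with the carrier up, 27 mm when locked in the parking dock.
- park: parking dock, fixed: grey painted block 100 x 100 x 80 tall on a foot plate 124 x 124 x 12, one round socket in the middle of its top; origin at the middle of its underside, z up
- park_mouth (a point): centre of the parking dock's socket at its top face (80 mm above the bench); bore 38.5 diameter, straight down
- park_carrier (a joint): Black spring disc in the socket's bottom, m: 0 = up (disc 26 mm below the top face), growing downward. Push-push: a slow push (about 20 mm/s) on the cartridge until the rubber stop is felt, then letting it rise, flips it from up to locked down, or from locked down to released (springs up to 0). A push that does not reach the stop may change nothing. Starts locked at 0.011, cartridge in it; its stop is felt 8 mm deeper.
- manifold: test manifold, fixed: bare aluminium block 100 x 100 x 80 tall, two brass pipe stubs on its +x side (to 86 mm from its middle, 30 mm above the bench) and a small round dial on its +y side (to 75 mm from its middle, up to 64 mm above the bench), one round socket in the middle of its top, empty; origin at the middle of its underside, z up
- manifold_mouth (a point): centre of the manifold's socket at its top face (80 mm above the bench); bore 38.5 diameter, straight down
- manifold_carrier (a joint): Black spring disc in the socket's bottom, m: 0 = up (disc 26 mm below the top face), growing downward. Same push-push action. Starts up at 0. Its locked depth is unknown, 7 to 23 mm below up, and its stop is felt 8 mm below that: find it by feel. In both docks pushing the cartridge takes 2 to 4 N all the way, then the stop adds about 4 N per mm: 8 to 11 N means that the stop is reached.
- nozzle: small dark steel injector nozzle standing upright, 24 wide, 50 tall; bystander (sizes in mm, origin at its underside or middle)
- union_nut: steel ring nut lying flat, outer diameter 28, 16 tall; bystander (sizes in mm, origin at its underside or middle)
- wrench: steel open-ended wrench lying flat, 170 long; bystander (sizes in mm, origin at its underside or middle)
- bottle: white plastic bottle with a screw cap, diameter 64, 150 tall; bystander (sizes in mm, origin at its underside or middle)
- beaker: open steel cup, diameter 64, 70 tall; bystander (sizes in mm, origin at its underside or middle)
- screwdriver: screwdriver lying flat, 180 long; bystander (sizes in mm, origin at its underside or middle)
- parts_tray: flat open steel tray 120 x 160 x 30; bystander (sizes in mm, origin at its underside or middle)

How it is judged:
On the way, in this order (a step that is already met when the one before it is completed fails the run):
1. the cartridge is released in the parking dock: its carrier is up with the cartridge standing in it (value of joint park_carrier below 0.003 m and horizontal distance between cartridge_mid and park_mouth below 0.004 m and z of cartridge_mid in the frame of park_mouth below 0.012 m), for 0.1 s.
2. the cartridge stands in the manifold's socket (horizontal distance between cartridge_mid and manifold_mouth below 0.004 m and angle between cartridge_mid's own z axis and vertical below 0.1 rad and z of cartridge_mid in the frame of manifold_mouth below 0.012 m), for 0.2 s.
At the end, for the whole second after the job is handed in: The cartridge stands in the manifold's socket (within 4 mm of its axis and 0.1 rad of upright), locked down by itself with the carrier more than 5 mm below up, and the parking dock's carrier is up (within 3 mm) (all of step 2 and value of joint manifold_carrier above 0.005 m and value of joint park_carrier below 0.003 m); the robot touches nothing.
It fails at once if the parking dock is loaded with more than 20 N (contact force between park and anything else above 20 N).
It fails at once if the test manifold is loaded with more than 20 N (contact force between manifold and anything else above 20 N).
It fails at once if one of the other things on the bench is moved more than 30 mm (distance of any of nozzle, union_nut, wrench, bottle, beaker, screwdriver, parts_tray from where it was at the start of the episode above 0.03 m).
It also fails if it takes over 72 s, if anything falls off the work surface, if the arm or the gripper's body presses on something with over 40 N, if the wrist force passes 120 N, or if a joint passes its speed limit or range.

## Robot

A 6-joint arm with a two-finger parallel gripper is mounted at the origin on the work surface. World frame = base frame: x ahead of the robot, y to its left, z up, the work surface at z = 0. Lengths are in m, angles in rad, forces in N, time in s.
With the tool pointing down it reaches from about 0.4 to 0.925 m from the base axis. Payload 12.5 kg.
Tool frame: the origin (TCP) lies on the centre line of the jaws, within the pads' length; the fingertips stand 19 mm ahead of it and the grasp point (between the pads) is the TCP; z points along the fingers, y is the direction in which the jaws open and shut (so a half turn about z gives the same grasp; the last joint's range is limited). The gripper opens to 95 mm and grips with 3 to 60 N. Pads are 20 mm wide; open, the fingers measure 119 mm over their backs; the gripper's body (75 mm by 180 mm) begins 59 mm behind the grasp point.
Start: joints at [1.05, 0.491, 1.559, -0, 1.092, -0.106], TCP at [0.252, 0.572, 0.234] pointing down, gripper open.
Joint ranges: [-3.1, 3.1], [-0.84, 2.19], [0.05, 2.79], [-1.13, 4.28], [0.06, 2.93], [-2.69, 2.69]. Speed limits (rad/s): [2.22, 2.22, 2.79, 3.14, 3.14, 3.14].

## Interface

Orientations are given as a unit quaternion [w, x, y, z].
In Python, from bench import robot, hand, kinematics, get_image gives the robot as it stands. The module is installed in compiled form; this text tells all that it offers. Calls block until the motion is done:
- robot.move_to(position, orientation): joint-space move of the TCP to a pose.
- robot.move_l(position, ori=None, rate=0.15): straight line of the TCP; ori=None keeps the orientation; rate is the mean speed in m/s.
- robot.set_joints(angles): joint-space move.
- hand.command_gripper(opening): finger opening in m; the grip force is fixed at half the most; returns when the fingers have stopped.
- robot.hold(seconds).
- kinematics.inverse_kinematics(position, orientation): joint angles nearest the present ones, or None.
- get_image(name): name is "side" or "top" or "wrist"; returns a dict with "frame" (480x640x3 uint8, red, green, blue), "fx", "fy", "cx", "cy" (pixels), "cam_to_world" (4x4, takes a point from camera to world coordinates). Camera axes: x right, y down, z forward; pixel columns grow to the right and rows downward; lengths in m; the calibration is good to about 2 mm. A picture is of the moment at which its call begins. There is no depth.
A pose or a line that the arm cannot do raises robot.IKError and nothing moves.
- robot.hand_in(): hands the job in, once; it reports no verdict.
Readings, each from a call of its own:
- robot.get_t(): time.
- robot.get_joint_positions(): joint angles.
- robot.get_qvel(): joint speeds.
- robot.get_joint_efforts(): joint torques, N m.
- robot.get_position(): TCP position.
- robot.get_tool_rot(): TCP orientation.
- robot.get_contact_force(): force on the tool from outside, world axes, zero at the start.
- robot.get_ft_torque(): the same for the moment, N m.
- robot.get_grip_width(): finger opening in m.
Only numpy, scipy, OpenCV 4.12 (cv2) and the standard library are available. Lean on these libraries where they do the work, as an engineer would, in place of code of your own. Each camera call takes 0.05 s, during which the arm holds its last target. There are 200 camera calls.

## Working session

There is one attempt and no reset: what is moved stays moved. The work goes in short steps, each a Python script; the robot and the scene stay as the last script left them, time stands still between calls to the robot, and variables do not carry over. Pictures are saved under pics/ and viewed, about 8 in all and at most 12, crops included, and the job is handed in when it is done.

```bash
mkdir -p pics
cat > h.py <<'E'
import numpy as np, cv2
from bench import robot, hand, kinematics, get_image
def snap(cam,name=None):
    d=get_image(cam)
    if name: cv2.imwrite('pics/'+name,cv2.cvtColor(d['frame'],cv2.COLOR_RGB2BGR))
    return d
def ray(d,u,v,z):
    T=np.array(d['cam_to_world']); r=T[:3,:3]@np.array([(u-d['cx'])/d['fx'],(v-d['cy'])/d['fy'],1.]); o=T[:3,3]
    return o+r*(z-o[2])/r[2]
def proj(d,p):
    T=np.array(d['cam_to_world']); c=T[:3,:3].T@(np.array(p)-T[:3,3])
    return d['fx']*c[0]/c[2]+d['cx'],d['fy']*c[1]/c[2]+d['cy']
E
python3 - <<'E'
from h import *
for c in ('top','side'):
    d=snap(c,c+'0.png'); print(c,d['fx'],d['cx'],d['cy'],np.round(d['cam_to_world'],3).tolist())
d=get_image('wrist'); print(np.round(d['cam_to_world'],3).tolist(),d['fx']); print(robot.get_t(),robot.get_tool_rot(),robot.get_contact_force())
E
```

```text
top 530.7867994859344 316.91416392920263 237.18858404368368 [[-0.023, -0.992, 0.121, 0.435], [-1.0, 0.023, 0.0, 0.009], [-0.003, -0.121, -0.993, 1.225], [0.0, 0.0, 0.0, 1.0]]
side 474.7804608908555 320.0729465753871 242.5345739888538 [[0.706, -0.54, 0.459, 0.083], [-0.709, -0.537, 0.458, -0.481], [-0.001, -0.648, -0.762, 0.857], [0.0, 0.0, 0.0, 1.0]]
[[0.403, 0.887, 0.227, 0.189], [0.915, -0.39, -0.1, 0.6], [0.0, 0.248, -0.969, 0.385], [0.0, 0.0, 0.0, 1.0]] 349.27319101265283
0.15 [-1.18514370e-04  2.05935151e-01  9.78565558e-01 -3.85220851e-04] [ 0.17739127  0.55794463 -0.20644738]
```

View pics/top0.png

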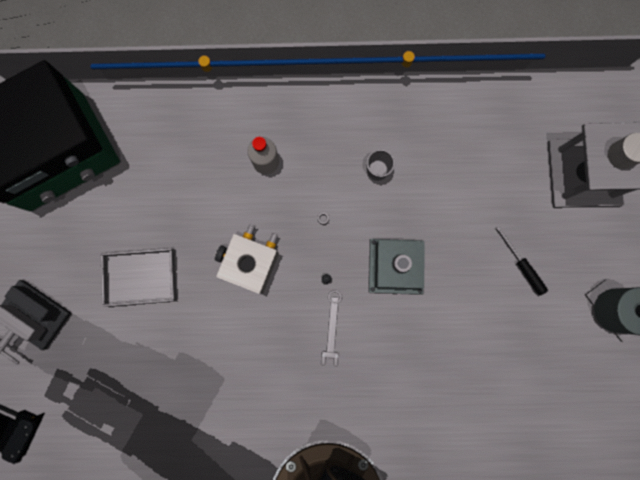

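View pics/side0.png

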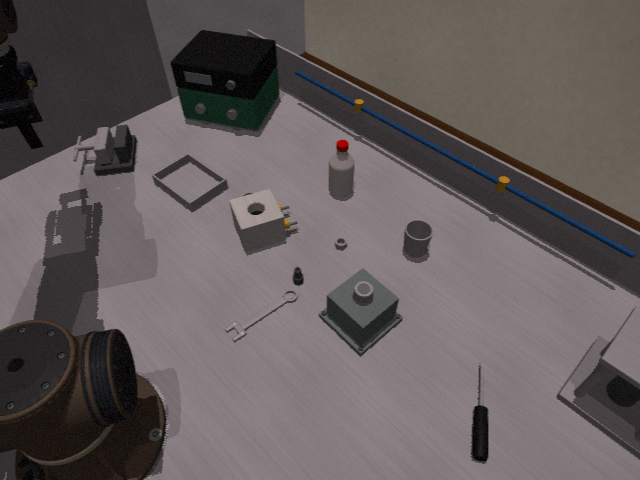

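Top view: the cartridge is at px (403,263) in the grey dock. The manifold socket is the dark hole at (247,264), with its block turned by about 20° and its dial and stubs on the left and upper sides. The side view agrees. Next I'll compute positions and hover over each one with the wrist camera.

```bash
python3 - <<'E'
from h import *
d=get_image('top'); s=get_image('side')
c=ray(d,403,263,.107); m=ray(d,247,264,.08); print('cart',c,'man',m)
print('side check',ray(s,364,291,.107),ray(s,257,209,.08))
Q=np.array([0,0,1,0.])  # check yaw
from scipy.spatial.transform import Rotation as R
q=robot.get_tool_rot(); print(np.round(R.from_quat([q[1],q[2],q[3],q[0]]).as_matrix(),3))
def quat(yaw): # tool y axis at angle yaw, z down
    y=np.array([np.cos(yaw),np.sin(yaw),0]); z=np.array([0,0,-1.]); x=np.cross(y,z)
    r=R.from_matrix(np.c_[x,y,z]).as_quat(); return np.r_[r[3],r[:3]]
for yaw in (90,-90,0,180):
    for p in (c,m): 
        j=kinematics.inverse_kinematics([p[0],p[1],.26],quat(np.radians(yaw))); print(yaw,None if j is None else np.round(j,2))
E
cat >> h.py <<'E'
from scipy.spatial.transform import Rotation as R
def quat(yaw):
    y=np.array([np.cos(yaw),np.sin(yaw),0]); z=np.array([0,0,-1.]); x=np.cross(y,z)
    r=R.from_matrix(np.c_[x,y,z]).as_quat(); return np.r_[r[3],r[:3]]
E
```

```text
cart [ 0.51155541 -0.17072129  0.107     ] man [0.5189608  0.16174481 0.08      ]
side check [ 0.50751538 -0.17523816  0.107     ] [0.52043285 0.15932681 0.08      ]
[[-0.915  0.403 -0.   ]
 [ 0.403  0.915 -0.   ]
 [ 0.    -0.    -1.   ]]
90 [-0.44  0.34  1.73 -0.    1.07 -2.02]
90 [ 0.18  0.35  1.72 -0.    1.07 -1.39]
-90 [-0.44  0.34  1.73 -0.    1.07  1.13]
-90 [ 0.18  0.35  1.72 -0.    1.07  1.75]
0 [-0.44  0.34  1.73 -0.    1.07 -0.44]
0 [ 0.18  0.35  1.72 -0.    1.07  0.18]
180 None
180 None
```

Run:
```python
from h import *
ims=[]
for n,p in (('man',[.5195,.1605]),('cart',[.51,-.172])):
    robot.move_to([*p,.25],quat(0)); d=snap('wrist'); z=.08 if n=='man' else .107
    f=cv2.cvtColor(d['frame'],cv2.COLOR_RGB2BGR).copy(); u,v=proj(d,[*p,z]); print(n,u,v,robot.get_t())
    np.savez(n+'_w.npz',**{k:np.array(x) for k,x in d.items()})
    cv2.drawMarker(f,(int(u),int(v)),(0,0,255),0,12); ims.append(f[100:480,120:520])
cv2.imwrite('pics/w1.png',np.hstack(ims))
hand.command_gripper(0); robot.hold(.2); print(robot.get_grip_width(),robot.get_contact_force(),robot.get_t())
```

```text
man 321.4586297977671 231.02950054641357 2.0833
cart 320.9376243664887 237.90384233571 3.3917
0.00042716707918667496 [-0.74946253 -0.96733393 -0.70236004] 5.1083
```

View pics/w1.png

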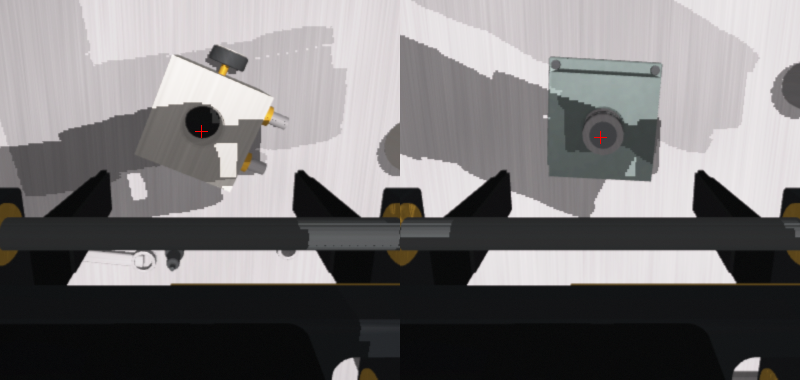

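The wrist view shows the cartridge top a little off the marker, and the socket hole about 10 px above its marker. I'll measure both at higher zoom.

Run:
```python
from h import *
out=[]
for n,z in (('man',.08),('cart',.107)):
    d=dict(np.load(n+'_w.npz')); f=cv2.cvtColor(d['frame'],cv2.COLOR_RGB2BGR)
    c=f[170:290,260:380]; out.append(cv2.resize(np.clip(c.astype(float)*(1.5),0,255).astype(np.uint8),None,fx=3.3,fy=3.3,interpolation=cv2.INTER_CUBIC))
    g=cv2.cvtColor(f,cv2.COLOR_BGR2GRAY)
    if n=='man':
        for th in (20,35,50,65):
            cs,_=cv2.findContours((g<th).astype(np.uint8),0,2)
            for k in cs:
                (u,v),r=cv2.minEnclosingCircle(k)
                if abs(u-321)<20 and abs(v-225)<20 and r>8: e=cv2.fitEllipse(k); print(th,e,ray(d,*e[0],z))
    for p in [(322,221),(323,232)]: print(n,p,ray(d,*p,z))
t=get_image('top');f=cv2.cvtColor(t['frame'],cv2.COLOR_RGB2BGR)
for u in (247,403): out.append(cv2.resize(f[230:300,u-35:u+35],(396,396),interpolation=cv2.INTER_CUBIC))
cv2.imwrite('pics/z1.png',cv2.resize(np.vstack([np.hstack(out[:2]),np.hstack(out[2:])]),(600,600)))
```

```text
20 ((320.67083740234375, 222.1678009033203), (26.809743881225586, 30.88161849975586), 146.35092163085938) [0.51875053 0.16898318 0.08      ]
35 ((321.13763427734375, 222.19253540039062), (28.94171142578125, 32.072845458984375), 123.18060302734375) [0.51918731 0.16896039 0.08      ]
50 ((321.0585632324219, 222.01226806640625), (29.989736557006836, 32.47151565551758), 140.2293243408203) [0.51911312 0.16913174 0.08      ]
65 ((322.0434265136719, 221.51686096191406), (31.439207077026367, 34.26542282104492), 90.31657409667969) [0.5200336  0.16960431 0.08      ]
man (322, 221) [0.51999208 0.1700953  0.08      ]
man (323, 232) [0.52095378 0.15956666 0.08      ]
cart (322, 221) [ 0.51090191 -0.15711089  0.107     ]
cart (323, 232) [ 0.51177755 -0.16675673  0.107     ]
```

View pics/z1.png

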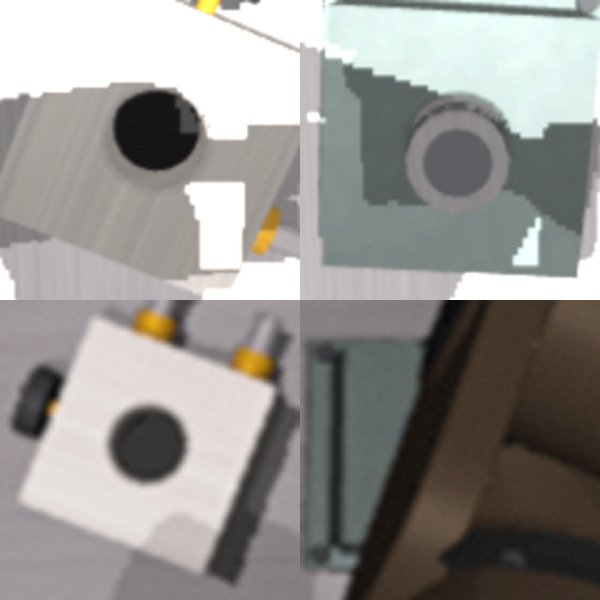

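```bash
cat >> h.py <<'E'
def press(x,y,z0,zmin,lim=9.5,yaw=0):
    robot.move_l([x,y,z0],rate=.1); robot.hold(.15); b=np.array(robot.get_contact_force())
    z=z0; log=[]
    while z>zmin:
        z-=.001 if not log or log[-1][1]<4.5 else .0004
        robot.move_l([x,y,z],rate=.02)
        f=np.array(robot.get_contact_force())-b; log.append((round(robot.get_position()[2]*1e3,1),round(f[2],1),round(np.hypot(f[0],f[1]),1)))
        if f[2]>lim: break
    robot.move_l([x,y,z+.014],rate=.02)
    print(log); print('t',robot.get_t(),'f after',np.array(robot.get_contact_force())-b)
    return z,log
E
python3 - <<'E'
from h import *
robot.move_l([.5112,-.171,.15],rate=.15)
press(.5112,-.171,.132,.114)
robot.move_l([.511,-.171,.25],rate=.15)
d=snap('wrist','w2.png'); print(robot.get_t())
f=cv2.imread('pics/w2.png'); cv2.imwrite('pics/w2c.png',cv2.resize(f[170:290,260:380],None,fx=4,fy=4,interpolation=cv2.INTER_CUBIC))
E
```

```text
[(np.float64(131.1), np.float64(-0.1), np.float64(0.4)), (np.float64(129.9), np.float64(-0.8), np.float64(0.5)), (np.float64(128.9), np.float64(-0.6), np.float64(1.0)), (np.float64(127.9), np.float64(-0.8), np.float64(0.5)), (np.float64(126.9), np.float64(-0.5), np.float64(0.2)), (np.float64(126.0), np.float64(-0.6), np.float64(0.7)), (np.float64(125.1), np.float64(1.8), np.float64(0.7)), (np.float64(124.0), np.float64(1.0), np.float64(1.1)), (np.float64(123.0), np.float64(1.4), np.float64(0.7)), (np.float64(122.0), np.float64(2.2), np.float64(1.4)), (np.float64(121.0), np.float64(1.8), np.float64(1.7)), (np.float64(120.0), np.float64(2.4), np.float64(1.5)), (np.float64(118.9), np.float64(2.8), np.float64(0.9)), (np.float64(118.0), np.float64(3.8), np.float64(1.1)), (np.float64(117.2), np.float64(6.1), np.float64(0.5)), (np.float64(116.9), np.float64(7.6), np.float64(1.3)), (np.float64(116.6), np.float64(8.7), np.float64(1.2)), (np.float64(116.3), np.float64(8.6), np.float64(1.4)), (np.float64(116.0), np.float64(10.5), np.float64(2.4))]
t 12.0583 f after [-0.59278143 -0.50777383  1.71276524]
13.0583
```

View pics/w2c.png

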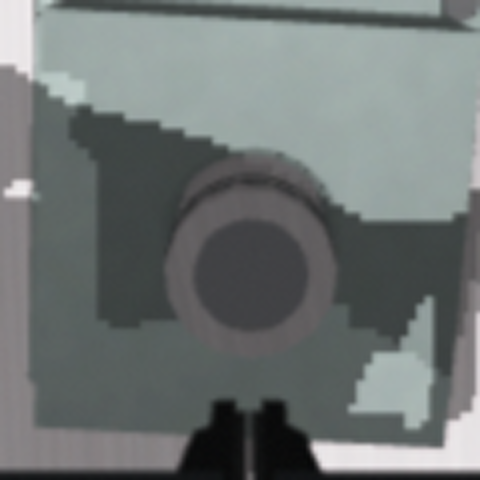

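The cartridge has popped up: its top ring is larger and the force dropped away. The stop was felt at 10.5 N. Next I'll grip it, closing in steps and checking the side force.

Run:
```python
from h import *
d=get_image('wrist'); p=ray(d,322.6,238,.118); print(p)
hand.command_gripper(.06)
x,y=.5112,-.1705
robot.move_l([x,y,.14],rate=.15); robot.move_l([x,y,.105],rate=.06); robot.hold(.2); b=np.array(robot.get_contact_force())
for w in (.040,.0385,.0375,.0368):
    hand.command_gripper(w); robot.hold(.1); f=np.array(robot.get_contact_force())-b
    print(w,robot.get_grip_width(),np.round(f,1),robot.get_t())
    if abs(f[0])>3: break
```

```text
[ 0.51161407 -0.16889255  0.118     ]
0.04 0.0400095358857505 [ 0.2  0.  -0. ] 16.7083
0.0385 0.03846978049012393 [-1.1 -0.6 -0.4] 17.0667
0.0375 0.03733557859701928 [-0.3 -1.2 -0.4] 17.4
0.0368 0.03714126633134287 [ 0.3 -0.1 -0.5] 17.7167
```

Run:
```python
from h import *
b=np.array(robot.get_contact_force())
for w in (.036,.030):
    hand.command_gripper(w); robot.hold(.15); print(w,robot.get_grip_width(),np.round(np.array(robot.get_contact_force())-b,1))
p=robot.get_position(); print(p)
for dz in (.005,.01,.02,.07):
    robot.move_l([.5112,-.1705,.105+dz],rate=.04 if dz<.05 else .12); print(dz,np.round(np.array(robot.get_contact_force())-b,1))
print(robot.get_grip_width(),robot.get_t())
d=.0095,.3345
robot.move_l([.5112+d[0],-.1705+d[1],.175],rate=.2); robot.move_l([.5112+d[0],-.1705+d[1],.148],rate=.1)
robot.hold(.2); snap('wrist','w3.png'); snap('top','t3.png'); snap('side','s3.png'); print(robot.get_t(),robot.get_position(),robot.get_contact_force())
w,t,s=[cv2.imread('pics/'+n) for n in('w3.png','t3.png','s3.png')]
cv2.imwrite('pics/c3.png',np.hstack([cv2.resize(w[150:350,220:420],(400,400)),cv2.resize(s[150:270,200:320],(400,400),interpolation=cv2.INTER_CUBIC)]))
```

```text
0.036 0.0362440000343459 [-2.5 -1.   0.8]
0.03 0.03505744058418667 [-2.  -0.   0.8]
[ 0.51114071 -0.1704809   0.10498244]
0.005 [-0.5  0.8 -1. ]
0.01 [-0.5  0.1 -1.8]
0.02 [-1.   0.2 -0.7]
0.07 [-1.4  0.1 -1.8]
0.03537879926999103 19.9667
22.5583 [0.52080226 0.16403171 0.14836139] [-0.46860922 -0.38008416 -1.48082556]
```

View pics/c3.png

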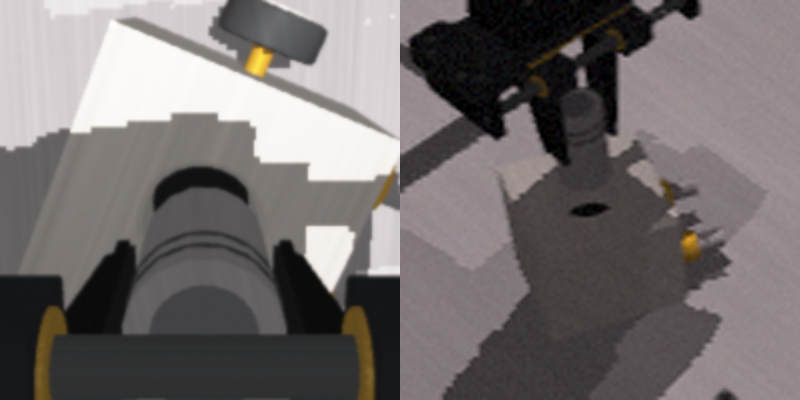

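The cartridge is held upright about 17 mm above the mouth, and the bore is visible just beyond the foot (wrist crop: bore centred at about (201,190), foot centred at u≈203). I'll check the y offset numerically, then lower it with force monitoring.

Run:
```python
from h import *
d=get_image('wrist'); x,y=.5207,.164
U=lambda cu,cv:(220+cu/2,150+cv/2)
print('bore far edge', ray(d,*U(201,166),.08),'centre y=',ray(d,*U(201,166),.08)[1]-.01925)
print('foot far edge', ray(d,*U(203,187),.097)[:2],'centre y=',ray(d,*U(203,187),.097)[1]-.015, 'centre x', ray(d,*U(203,187),.097)[0])
robot.hold(.2); b=np.array(robot.get_contact_force()); z=.148
robot.move_l([x,y,.134],rate=.05)
z=.134
while z>.1065:
    z-=.0015; robot.move_l([x,y,z],rate=.03); f=np.array(robot.get_contact_force())-b
    print(round(z,4),np.round(f,1))
    if np.linalg.norm(f)>6: break
print(robot.get_t())
```

```text
bore far edge [0.52049199 0.18432434 0.08      ] centre y= 0.1650743404064278
foot far edge [0.5211403  0.18171125] centre y= 0.16671125160560257 centre x 0.5211403030248064
0.1325 [ 1.4 -0.4 -0.2]
0.131 [ 1.1 -0.1  0.5]
0.1295 [ 1.3 -0.2  0.3]
0.128 [-0.2  0.3  0.5]
0.1265 [0.3 0.4 0. ]
0.125 [0.4 0.  0.7]
0.1235 [-0.1 -0.5  0.3]
0.122 [-0.4 -0.   1.2]
0.1205 [0.2 0.8 2. ]
0.119 [0.3 0.3 0.9]
0.1175 [0.2 0.7 0.3]
0.116 [ 0.3 -0.2 -0.1]
0.1145 [1.1 0.  0.3]
0.113 [ 0.3 -0.7  0.3]
0.1115 [ 1.  -0.1  0.8]
0.11 [0.9 0.2 0.1]
0.1085 [0.7 0.7 0.7]
0.107 [ 0.5 -1.3 -0.1]
0.1055 [0.8 0.1 0.7]
27.9917
```

Run:
```python
from h import *
x,y=.5207,.164
hand.command_gripper(.06); robot.move_l([x,y,.15],rate=.08); hand.command_gripper(0); robot.hold(.2)
z,l=press(x,y,.142,.1035)
robot.move_l([x,y,.25],rate=.15); d=snap('wrist','w4.png'); snap('side','s4.png'); print(robot.get_t(),proj(d,[x,y+.002,.1]))
w,s=cv2.imread('pics/w4.png'),cv2.imread('pics/s4.png')
cv2.imwrite('pics/c4.png',np.hstack([cv2.resize(w[170:290,260:380],(400,400),interpolation=cv2.INTER_CUBIC),cv2.resize(s[150:350,210:410],(400,400),interpolation=cv2.INTER_CUBIC)]))
```

```text
[(np.float64(141.0), np.float64(0.8), np.float64(0.5)), (np.float64(139.9), np.float64(0.2), np.float64(1.4)), (np.float64(138.9), np.float64(0.8), np.float64(1.5)), (np.float64(137.9), np.float64(0.8), np.float64(1.3)), (np.float64(137.1), np.float64(1.3), np.float64(1.3)), (np.float64(136.0), np.float64(2.1), np.float64(1.2)), (np.float64(135.0), np.float64(2.1), np.float64(1.4)), (np.float64(134.0), np.float64(1.8), np.float64(1.8)), (np.float64(133.0), np.float64(2.2), np.float64(1.2)), (np.float64(131.9), np.float64(1.8), np.float64(2.0)), (np.float64(130.9), np.float64(2.1), np.float64(1.6)), (np.float64(130.0), np.float64(3.3), np.float64(2.1)), (np.float64(128.9), np.float64(3.0), np.float64(1.9)), (np.float64(127.9), np.float64(3.0), np.float64(1.5)), (np.float64(126.9), np.float64(2.7), np.float64(1.0)), (np.float64(125.9), np.float64(2.9), np.float64(0.7)), (np.float64(125.0), np.float64(3.0), np.float64(1.1)), (np.float64(123.9), np.float64(3.1), np.float64(0.8)), (np.float64(123.0), np.float64(3.3), np.float64(1.2)), (np.float64(121.9), np.float64(3.7), np.float64(0.8)), (np.float64(120.9), np.float64(1.6), np.float64(1.4)), (np.float64(120.0), np.float64(3.2), np.float64(1.0)), (np.float64(119.1), np.float64(6.1), np.float64(1.4)), (np.float64(118.8), np.float64(6.8), np.float64(0.5)), (np.float64(118.5), np.float64(8.7), np.float64(2.0)), (np.float64(118.2), np.float64(9.6), np.float64(1.9))]
t 38.375 f after [0.33278253 1.19917545 0.47138936]
39.4167 (np.float64(321.857573640656), np.float64(232.9000879899266))
```

View pics/c4.png

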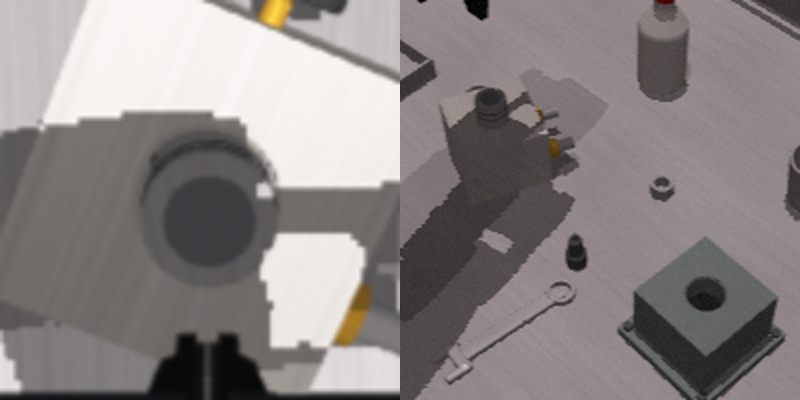

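The cartridge stands in the manifold and looks down, with its ring at about 41.4 px against 43 px when up. The parking socket is empty and nothing else has moved. One light touch above the expected locked height will confirm the lock.

Run:
```python
from h import *
x,y=.5207,.164
robot.move_l([x,y,.145],rate=.15); robot.hold(.3); g=lambda:np.mean([(robot.hold(.03),robot.get_contact_force())[1] for _ in range(10)],0)
b=g()
for z in (.1335,.1305,.1285): robot.move_l([x,y,z],rate=.02); robot.hold(.1); print(z,np.round(g()-b,2))
robot.move_l([x,y,.25],rate=.15); robot.hold(.3); print(robot.get_t()); robot.hand_in()
```

```text
0.1335 [-0.04  0.09 -0.08]
0.1305 [-0.19  0.38  0.13]
0.1285 [ 0.18  0.27 -0.19]
44.7333
the job is handed in; nothing more can be done
```

The cartridge is now locked down in the test manifold, the parking dock is empty, and the job was handed in at about 45 s of the 72 s allowed.

- **Release:** I pressed the cartridge in the parking dock until its stop was felt at 10.5 N. It popped up, and the wrist image confirmed it.
- **Transfer:** I gripped it with side forces of 2.5 N or less, then lifted it. It went down into the manifold's socket with no more than about 2 N of contact force.
- **Locking:** I pressed it until the stop was felt at 9.6 N, about 17.5 mm below up, so it should be locked about 9.5 mm below up.

**Last checks:**
- **Lock:** a light touch down to 8.5 mm below the up-height met no force (under 0.2 N), so the cartridge had stayed down. The wrist image showed it upright in the socket.
- **Bench:** the last side image showed the parking socket empty and everything in view in its place. The beaker and parts tray were only partly in view and the screwdriver was out of view, so I did not check those three.
- **Parking carrier:** I did not measure its height after lifting the cartridge out. That it is up rests on the observed release, with nothing pressing on it since.
- **Camera disagreement:** the cameras disagreed by up to about 7 mm on absolute y. I used the park-to-manifold offset instead, on which they agreed to about 1 mm in y and 4 mm in x, and no check failed.

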